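Latch the carving clamp open and load a wax blank

TASK

Get the carving clamp ready on the lab bench: draw its sprung handle fully back along the slot, then across into the holding notch, and let go so that the jaw stays open by itself. Then take the tall square wax blank and stand it upright on the clamp's bed, midway between the two jaws, and let go of it.

Things in the scene. Friction and masses are not known exactly. Their poses are not given: they have to be found in the camera images.
- knob (a point): Centre of the handle's black knob (24 mm dia, 36 tall, centre 80 above table, underside 14 mm over the grey housing), on a 10 mm stalk in a hooked slot; axes as bed. At rest it is x +90, y -16 mm from bed. It slides +x 61 mm to a stop (spring pulls back 5 to 9 N), then +y up to 37 mm (1 N pulls back). Let go in the lane it snaps back to rest; let go half across it hangs on the tongue.
- notch (a point): Knob centre when held in the notch: x +127, y +16, z +68 mm from bed. A 12 mm wide tongue parts the notch from the slot's 20 mm wide lane. Way in from rest: +x 50 to 61 mm (best 55) to clear the tongue, +y 28 to 37 mm (best 32), then let go or ease back: the spring draws it about 18 mm towards -x into the notch, where it stays. Fixed on the clamp, axes as bed.
- bed (a point): Middle of the bed: top of the clamp's fixed dark steel plate (240x110 mm, 12 mm thick), midway between the jaws when latched open. x: from fixed jaw to handle, the way the handle is drawn; z up; notch on the +y side. Two aluminium jaws, 60 mm wide in y, 20 thick, tops 24 mm above the bed; gap between them in x 23 mm at rest, 60 latched. Bed is open on both y sides.
- blank_center (a point): Centre of the wanted wax blank: cream square block 30x30 mm, 60 mm tall, 35 to 70 g, standing loose on the bench to the robot's right; z up, x and y square to its sides, centre 30 mm above its underside. Near it stand two unwanted pieces of the same wax: a round one (32 mm dia, 60 mm tall) and a low square one (40x40 mm, 25 mm tall).
There are look-alikes about, which are no part of the job. What is shaped like the part that bears blank_center but blue or purple is not meant.

How it is judged:
By the outcome, as a careful person would: the job done as asked, in the order asked, and still so for the second after the job is handed in, with the robot touching nothing.
It also fails if it takes over 54 s, if anything falls off the work surface, if the arm or the gripper's body presses on something with over 40 N, if the wrist force passes 120 N, or if a joint passes its speed limit or range.

ROBOT

A 6-joint arm with a two-finger parallel gripper is mounted at the origin on the work surface. World frame = base frame: x ahead of the robot, y to its left, z up, the work surface at z = 0. Lengths are in m, angles in degrees, forces in N, time in s.
With the tool pointing down it reaches from about 0.375 to 0.9 m from the base axis. Payload 3.1 kg.
Tool frame: the origin (TCP) lies midway between the tips of the shut fingers; the grasp point (between the pads) lies 19 mm behind it; z points along the fingers, y is the direction in which the jaws open and shut (so a half turn about z gives the same grasp; the last joint's range is limited). The gripper opens to 87 mm and grips with 3 to 60 N. Pads are 19 mm wide; open, the fingers measure 117 mm over their backs; the gripper's body (75 mm by 190 mm) begins 51 mm behind the grasp point.
Start: joints at [-77.321, 30.224, 82.088, -0, 67.689, -10.227], TCP at [0.243, -0.576, 0.223] pointing down, gripper open.
Joint ranges: [-176.69, 176.69], [-43.24, 126.21], [12.49, 139.97], [-82, 262], [0, 151.66], [-163.58, 163.58]. Speed limits (degrees/s): [159.86, 159.86, 180, 180, 180, 180].

INTERFACE

Orientations are given as a 3x3 rotation matrix whose columns are the frame's x, y, z axes.
In Python, from rig import bot gives the robot as it stands.
- The arm moves only by the tool carry_out, never from a script. Its arguments are lists of equal length, an entry for each row: "grip": the gripper's target within -1 to 1 (fully open at 1, half-way at 0, shut at -1); "slide": the shift along the tool's x, y, z in mm, a list of three; "twist": the turn, a rotation vector about the tool's x, y, z in rad, a list of three. In form: {"grip": [grip, ...], "slide": [[dx, dy, dz], ...], "twist": [[wx, wy, wz], ...]}. A call has 1 to 12 rows; each row shifts and turns the pose as measured when the row begins, along the tool's axes as they then stand; what a row does not reach is not made up. A row lasts 1/10 s, in which the tool goes at most 50 mm and 8.59 degrees, less where a joint would pass 70% of its speed; a pose out of reach is approached as far as the arm can. A call is refused whole if a number of a shift passes 50 or a number of a turn 0.15, either way. A call with a gripper value outside its range is refused whole. The fingers move at their own pace and stop on an object; the grip force is fixed at half the most. Time passes only in rows, so rows that do not move let the fingers close. It gives the time, the measured TCP pose, the force and the opening at its end, in the units of the state.
- bot.read_state(): the state, without advancing time (a new reading comes with each control period).
- bot.capture(name): name is "scene" or "top"; returns a dict with "color" (480x640x3 uint8, red, green, blue), "depth" (480x640 float32, m along the optical axis (not along the pixel's ray), 0 where there is no reading), "fx", "fy", "cx", "cy" (pixels), "k1" (the pictures are not rectified: a ray, as slopes to the right and down, at radius r is drawn at 1 + k1 r^2 times it, then the intrinsics apply), "position" and "rotation" of the camera in the world. Camera axes: x right, y up, looking along -z (the intrinsics and any distortion apply to the point x, -y, -z); pixel columns grow to the right and rows downward; lengths in m; the calibration is good to about 2 mm. A picture is of the moment at which its call begins.
- bot.hand_in(): hands the job in, once; it reports no verdict.
The state is a dict: "time_s": time; "joint_positions": joint angles; "qvel": joint speeds; "tau": joint torques, N m; "position": TCP position; "tcp_rot": TCP orientation; "force": force on the tool from outside, world axes, zero at the start; "moment": the same for the moment, N m; "opening": opening from 0.0 (shut) to 1.0 (fully open).
Only numpy, scipy, OpenCV 4.12 (cv2) and the standard library are available. Lean on these libraries where they do the work, as an engineer would, in place of code of your own. Each camera call takes 0.05 s, during which the arm holds its last target.

## Working session

There is one attempt and no reset: what is moved stays moved. The work goes in short steps, Python scripts to look and compute and a tool call to move; the robot and the scene stay as the last step left them, time stands still between calls to the robot, and variables do not carry over. Pictures are saved under pics/ and viewed, and the job is handed in when it is done.

Besides the shell and the picture viewer there is one more tool, called after "Call:" in YAML: its name, and indented under it one key for each argument. carry_out: Moves the arm, as the interface text tells. Its arguments: {"type":"object","properties":{"grip":{"type":"array"},"slide":{"type":"array"},"twist":{"type":"array"}},"required":["grip","slide","twist"]}

```bash
mkdir -p pics; ls; cat > h.py <<'E'
import numpy as np,cv2,pickle
from rig import bot
def cap(n,tag):
    c=bot.capture(n); pickle.dump(c,open(f'{tag}.pkl','wb'))
    cv2.imwrite(f'pics/{tag}.png',c['color'][:,:,::-1]); return c
def load(tag): return pickle.load(open(f'{tag}.pkl','rb'))
def rays(c,uv):
    uv=np.atleast_2d(np.float64(uv))
    K=np.array([[c['fx'],0,c['cx']],[0,c['fy'],c['cy']],[0,0,1.]])
    n=cv2.undistortPoints(uv[:,None],K,np.array([c['k1'],0,0,0,0.]))[:,0]
    return np.c_[n[:,0],-n[:,1],-np.ones(len(n))]@np.array(c['rotation']).T
def onz(c,uv,z):
    d=rays(c,uv);p=np.array(c['position']);return p+d*((z-p[2])/d[:,2])[:,None]
def proj(c,X):
    q=(np.atleast_2d(X)-np.array(c['position']))@np.array(c['rotation'])
    s=np.c_[q[:,0]/-q[:,2],-q[:,1]/-q[:,2]];r=(s**2).sum(1,keepdims=True);s=s*(1+c['k1']*r)
    return s*[c['fx'],c['fy']]+[c['cx'],c['cy']]
def cloud(c):
    v,u=np.mgrid[:480,:640];d=rays(c,np.c_[u.ravel(),v.ravel()])
    return (np.array(c['position'])+d*c['depth'].reshape(-1,1)).reshape(480,640,3)
E
python3 - <<'E'
from h import *
for n in('scene','top'):
    c=cap(n,n+'0');print(n,c['position'],c['rotation'],c['fx'],c['k1'])
s=bot.read_state();print({k:np.round(v,3).tolist() for k,v in s.items()})
E
```

```text
pics
scene [ 0.9969375  -0.30735682  0.94710969] [[ 0.46725626 -0.75588705  0.45859171]
 [ 0.88411464  0.39737496 -0.24583418]
 [ 0.00359001  0.52031521  0.85396674]] 483.79780429453086 -0.044458853160080566
top [ 0.42943231 -0.06164131  1.07445728] [[-0.01405551  0.99768583 -0.06652385]
 [-0.99984394 -0.01331146  0.01161482]
 [ 0.01070241  0.06667672  0.99771723]] 516.3967856480447 -0.002935197473139572
{'time_s': 0.1, 'joint_positions': [-77.32, 30.274, 82.148, -0.002, 67.69, -10.228], 'qvel': [0.012, -0.186, -0.139, -0.051, 0.007, 0.035], 'tau': [-0.0, -44.099, -17.715, 0.064, 0.053, -0.0], 'position': [0.243, -0.575, 0.222], 'tcp_rot': [[0.921, 0.389, -0.0], [0.389, -0.921, 0.002], [0.0, -0.002, -1.0]], 'force': [-0.059, -0.251, -0.501], 'moment': [0.047, -0.019, 0.037], 'opening': 1.002}
```

View pics/scene0.png

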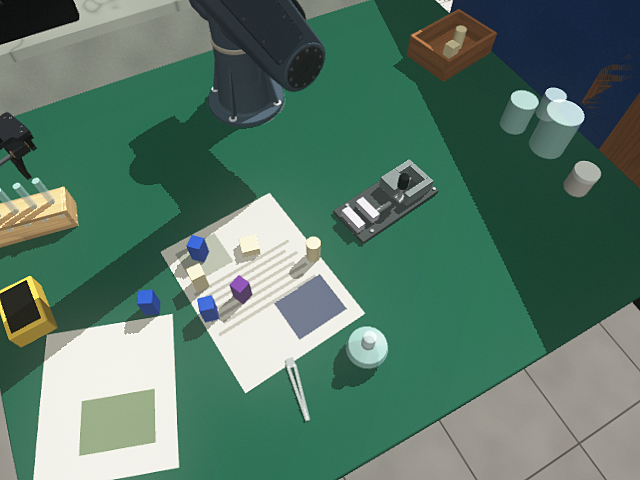

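View pics/top0.png

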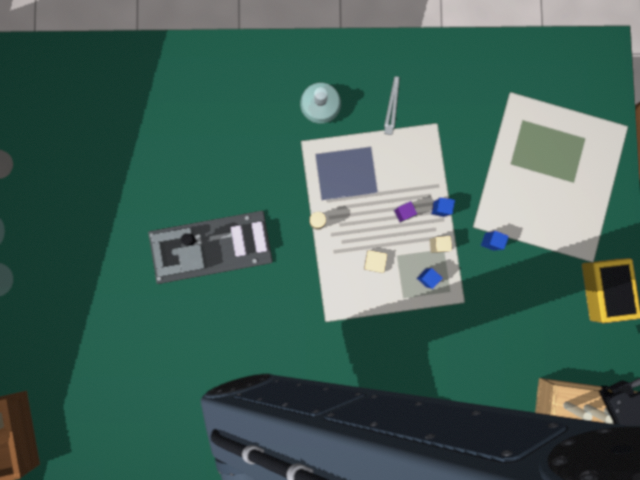

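```bash
python3 - <<'E'
from h import *
t=load('top0')['color'][:,:,::-1];s=load('scene0')['color'][:,:,::-1]
a=cv2.resize(t[200:290,140:280],None,fx=5,fy=5,interpolation=cv2.INTER_CUBIC)
cv2.imwrite('pics/c1.png',a)
b=cv2.resize(t[180:300,300:470],None,fx=4,fy=4,interpolation=cv2.INTER_CUBIC)
cv2.imwrite('pics/c2.png',b)
b=cv2.resize(s[145:255,320:450],None,fx=5,fy=5,interpolation=cv2.INTER_CUBIC)
cv2.imwrite('pics/c3.png',b)
b=cv2.resize(s[220:340,130:330],None,fx=4,fy=4,interpolation=cv2.INTER_CUBIC)
cv2.imwrite('pics/c4.png',b)
E
```

```text
(no output)
```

View pics/c1.png

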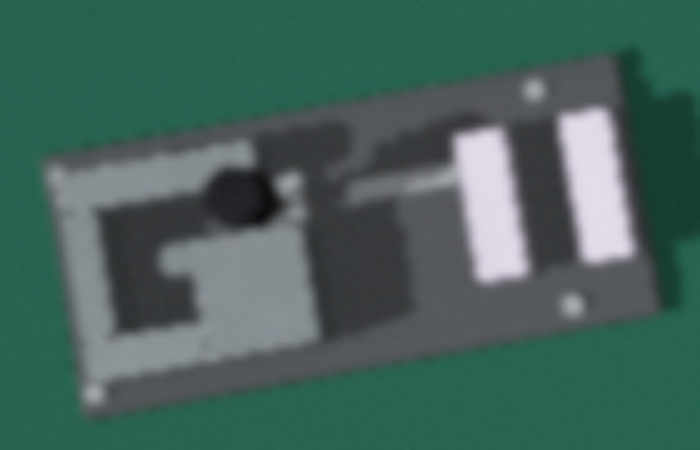

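View pics/c2.png

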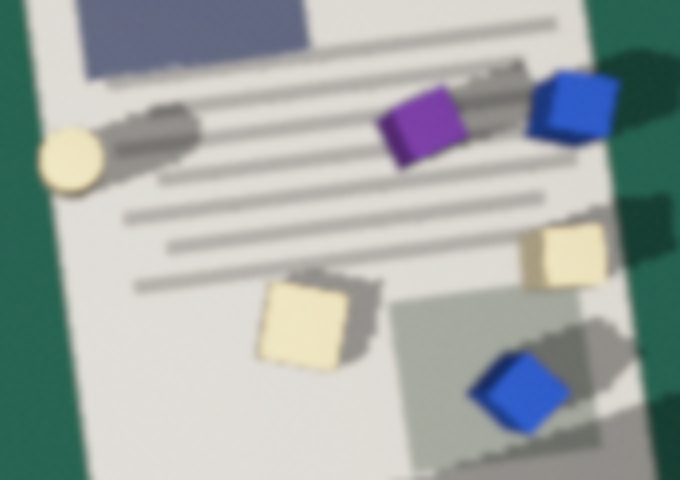

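View pics/c3.png

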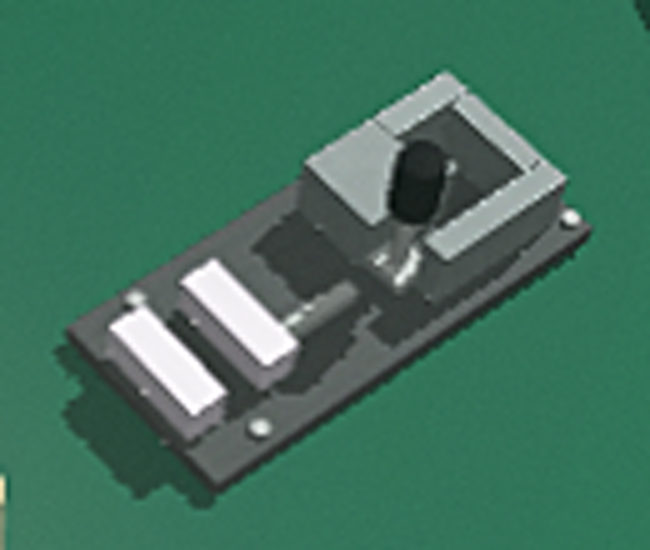

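View pics/c4.png

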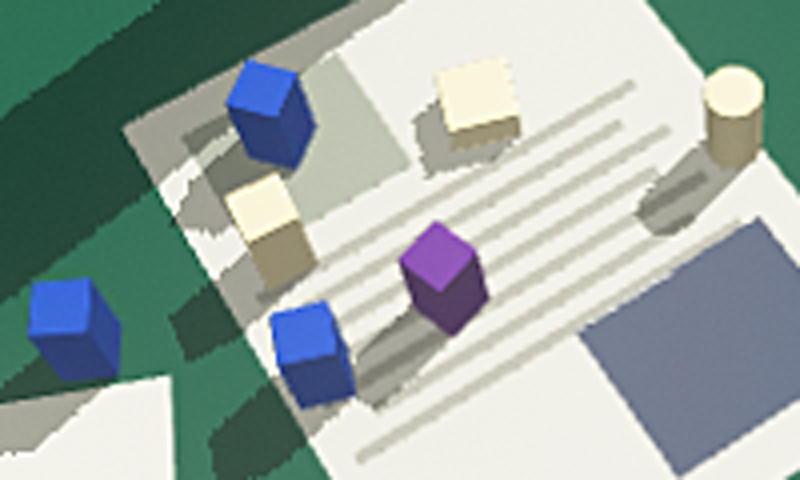

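```bash
python3 - <<'E'
from h import *
for n in('top','scene'):
    c=load(n+'0');im=c['color'];hsv=cv2.cvtColor(im,cv2.COLOR_RGB2HSV)
    H,S,V=[hsv[:,:,i].astype(int) for i in range(3)]
    print(n)
    roi=np.zeros((480,640),bool)
    (roi.__setitem__((slice(200,290),slice(140,280)),True) if n=='top' else roi.__setitem__((slice(145,255),slice(320,450)),True))
    def blobs(m,z,mn,lab):
        k,L,st,ce=cv2.connectedComponentsWithStats(m.astype(np.uint8))
        for i in range(1,k):
            if st[i,4]>=mn:
                cn,_=cv2.findContours((L==i).astype(np.uint8),0,2)
                P=onz(c,cn[0][:,0,:],z)[:,:2]
                r=cv2.minAreaRect((P*1000).astype(np.float32))
                print(lab,ce[i].round(1),st[i,4],'world',onz(c,ce[i],z)[0].round(4),'rect',np.round(r[0],1),np.round(r[1],1),round(r[2],1))
    blobs(roi&(V>200)&(S<40),.036,20,'jaw')
    blobs(roi&(V<45),.098,10,'knob')
    blobs((V>215)&(S>20)&(H>15)&(H<35),.06,20,'cream')
    cl=cloud(c)
    g=(H>60)&(H<90)&(S>80)
    m=roi&~g&(V>40)
    cn,_=cv2.findContours(m.astype(np.uint8),0,2);cc=max(cn,key=cv2.contourArea)
    P=onz(c,cc[:,0,:],.012)[:,:2];r=cv2.minAreaRect((P*1000).astype(np.float32));print('plate z12',np.round(r[0],1),np.round(r[1],1),r[2],cv2.boxPoints(r).round(1).tolist())
    for (u,v) in ([(442,244),(188,240),(237,241),(318,219),(376,261)] if n=='top' else [(195,272),(403,178),(355,217)]): print((u,v),cl[v,u].round(3))
E
```

```text
top
jaw [258.7 236.7] 245 world [0.4984 0.0534 0.036 ] rect [498.5  53.5] [58.  17.1] 9.6
jaw [237.6 240.7] 245 world [0.4909 0.0959 0.036 ] rect [491.1  95.9] [57.5 17.7] 11.0
knob [188.5 239.2] 113 world [0.4913 0.1791 0.098 ] rect [490.8 179.3] [19.  24.3] 7.4
cream [317.3 218.6] 180 world [ 0.5309 -0.0649  0.06  ] rect [531.2 -65.2] [25.7 29.7] 89.3
cream [443.2 243.7] 205 world [ 0.4781 -0.3125  0.06  ] rect [ 477.5 -312.9] [29.5 27.6] 89.2
cream [375.  261.7] 384 world [ 0.4444 -0.1771  0.06  ] rect [ 444.4 -177.1] [37.5 39.6] 79.3
cream [609.6 310.1] 219 world [ 0.3432 -0.6364  0.06  ] rect [ 355.1 -654. ] [58.8 76.2] 6.1
cream [563.2 400.1] 425 world [ 0.1714 -0.537   0.06  ] rect [ 168.1 -544. ] [57.5 51.2] 80.4
cream [588.  415.9] 21 world [ 0.1404 -0.5838  0.06  ] rect [ 141.2 -584.8] [13.6  5.7] 89.0
plate z12 [480.8 156.4] [109.9 241. ] 9.73190975189209 [[406.20001220703125, 265.8999938964844], [447.0, 28.399999618530273], [555.2999877929688, 47.0], [514.5999755859375, 284.5]]
(442, 244) [ 0.477 -0.31   0.061]
(188, 240) [0.49  0.18  0.099]
(237, 241) [0.49  0.097 0.035]
[... 862 characters left out ...]
7 -188.8] [38.6 38.2] 78.6
cream [312.6 242.7] 139 world [ 0.5303 -0.0675  0.06  ] rect [530.4 -67.2] [29.4 29.4] 10.3
cream [195.2 271.5] 174 world [ 0.479  -0.3136  0.06  ] rect [ 478.4 -313.6] [29.7 28.8] 1.8
cream [ 26.1 286.2] 214 world [ 0.3492 -0.6351  0.06  ] rect [ 345.2 -640. ] [84.8 46.1] 51.2
cream [  2.1 313.3] 56 world [ 0.3875 -0.6905  0.06  ] rect [ 383.9 -690.6] [47.1  6.3] 2.3
plate z12 [479.9 158.4] [118.3 255.1] 9.746406555175781 [[400.0, 274.1000061035156], [443.20001220703125, 22.600000381469727], [559.7999877929688, 42.70000076293945], [516.5999755859375, 294.1000061035156]]
(195, 272) [ 0.48  -0.314  0.061]
(403, 178) [0.494 0.179 0.095]
(355, 217) [0.502 0.055 0.036]
```

The wanted blank is the tall square cream one, at top (443,244) and scene (197,278). The other cream pieces don't fit:
- **Round one:** top (318,219).
- **Low 40 mm one:** top (376,261), z=25 mm.
- **Pieces in the wooden box:** not on the bench beside it.

The blue and purple blocks are excluded. The crops confirm this choice.

The clamp's jaws, plate and knob agree with each other. Bed is about (0.4917, 0.0929, 0.012), with x axis (-0.17, 0.985), and the knob is about (0.492, 0.184).

Call:
carry_out:
  grip: [1,1,1,1,1,1]
  slide:
    - [40,0,0]
    - [40,0,0]
    - [40,0,0]
    - [20,-45,0]
    - [10,-45,0]
    - [0,-45,0]
  twist:
    - [0,0,0.115]
    - [0,0,0.115]
    - [0,0,0]
    - [0,0,0]
    - [0,0,0]
    - [0,0,0]

```text
time_s: 0.7
position: [0.3704, -0.4059, 0.2173]
tcp_rot: [[0.989, 0.151, 0.0], [0.151, -0.989, 0.0], [0.0, -0.0, -1.0]]
force: [1.3, 0.1, -0.0]
opening: 0.997
```

```bash
cat >> h.py <<'E'
B=np.array([.4917,.0929,.012]);A=np.radians(9.8)
bx=np.array([-np.sin(A),np.cos(A),0]);by=np.array([-np.cos(A),-np.sin(A),0])
def bed(x,y,z): return B+(x*bx+y*by+np.array([0,0,z]))/1000
def go(target,yaw):
    s=bot.read_state();R=np.array(s['tcp_rot']);p=np.array(s['position'])
    from scipy.spatial.transform import Rotation as Ro
    c,n=np.cos(np.radians(yaw)),np.sin(np.radians(yaw))
    D=np.array([[c,n,0],[n,-c,0],[0,0,-1.]])
    print('t',round(s['time_s'],2),'p',p.round(4),'op',round(s['opening'],3),'F',np.round(s['force'],1),'q',np.round(s['joint_positions'],0))
    print('slide(final axes)',(D.T@(target-p)*1000).round(1),'slide now',(R.T@(target-p)*1000).round(1),'twist',Ro.from_matrix(R.T@D).as_rotvec().round(3),'bedxyz',[round(float(v)*1000,1) for v in((p-B)@bx,(p-B)@by,p[2]-B[2])])
E
python3 -c "
from h import *
go(bed(90,-16,130),9.8)"
```

```text
t 0.7 p [ 0.3704 -0.4059  0.2173] op 0.997 F [ 1.3  0.1 -0. ] q [-59.  25.  93.   0.  62.  22.]
slide(final axes) [ 220.4 -560.9   75.3] slide now [ 209.5 -565.    75.6] twist [-0.    -0.    -0.019] bedxyz [-470.9, 204.4, 205.3]
```

Call:
carry_out:
  grip: [1,1,1,1,1,1,1,1,1,1,1,1]
  slide:
    - [19,-45,0]
    - [19,-45,0]
    - [19,-45,0]
    - [19,-45,0]
    - [19,-45,0]
    - [19,-45,0]
    - [19,-45,5]
    - [19,-45,5]
    - [19,-45,5]
    - [19,-45,5]
    - [19,-45,5]
    - [0,0,0]
  twist:
    - [0,0,-0.019]
    - [0,0,0]
    - [0,0,0]
    - [0,0,0]
    - [0,0,0]
    - [0,0,0]
    - [0,0,0]
    - [0,0,0]
    - [0,0,0]
    - [0,0,0]
    - [0,0,0]
    - [0,0,0]

```text
time_s: 1.9
position: [0.4912, 0.1348, 0.1913]
tcp_rot: [[0.985, 0.171, -0.002], [0.171, -0.985, 0.005], [-0.001, -0.006, -1.0]]
force: [-0.3, -0.3, -0.0]
opening: 1.003
```

```bash
python3 -c "
from h import *
go(bed(90,-16,130),9.8)"
```

```text
t 1.9 p [0.4912 0.1348 0.1913] op 1.003 F [-0.3 -0.3 -0. ] q [  3.  24. 100.   0.  56.  83.]
slide(final axes) [  9.3 -48.6  49.3] slide now [  9.4 -48.3  49.6] twist [-0.006  0.001  0.001] bedxyz [41.4, -6.7, 179.3]
```

Call:
carry_out:
  grip: [1,1,1,1,1]
  slide:
    - [3,-16,16]
    - [3,-16,16]
    - [3,-16,16]
    - [0,0,0]
    - [0,0,0]
  twist:
    - [-0.006,0,0]
    - [0,0,0]
    - [0,0,0]
    - [0,0,0]
    - [0,0,0]

```text
time_s: 2.4
position: [0.491, 0.1847, 0.1412]
tcp_rot: [[0.984, 0.176, -0.002], [0.176, -0.984, -0.003], [-0.003, 0.003, -1.0]]
force: [0.1, -0.4, 1.0]
opening: 1.002
```

```bash
python3 -c "
from h import *
go(bed(90,-16,49),9.8)
cap('scene','s1');cap('top','t1')"
```

```text
t 2.4 p [0.491  0.1847 0.1412] op 1.002 F [ 0.1 -0.4  1. ] q [  8.  29. 101.  -0.  50.  89.]
slide(final axes) [ 1.1  0.6 80.2] slide now [ 1.3  0.4 80.2] twist [0.003 0.003 0.006] bedxyz [90.6, -14.9, 129.2]
```

View pics/s1.png

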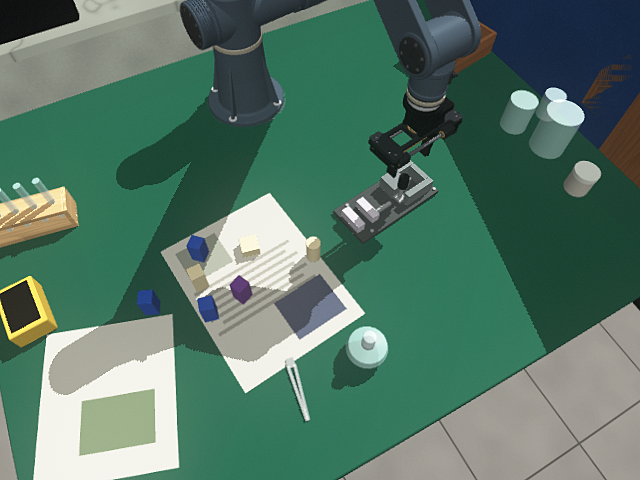

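The picture shows the fingers straddling the knob (404,182) along the slot, clear of everything. Next I descend, then close.

Call:
carry_out:
  grip: [1,1,1,1,1,1,-1,-1,-1,-1,-1,-1]
  slide:
    - [1,0,20]
    - [0,0,20]
    - [0,0,20]
    - [0,0,12]
    - [0,0,8]
    - [0,0,0]
    - [0,0,0]
    - [0,0,0]
    - [0,0,0]
    - [0,0,0]
    - [0,0,0]
    - [0,0,0]
  twist:
    - [0,0,0]
    - [0,0,0]
    - [0,0,0]
    - [0,0,0]
    - [0,0,0]
    - [0,0,0]
    - [0,0,0]
    - [0,0,0]
    - [0,0,0]
    - [0,0,0]
    - [0,0,0]
    - [0,0,0]

```text
time_s: 3.7
position: [0.5003, 0.18, 0.0677]
tcp_rot: [[0.986, 0.168, 0.017], [0.168, -0.986, -0.001], [0.017, 0.004, -1.0]]
force: [0.3, 0.5, -0.0]
opening: 0.542
```

```bash
python3 -c "
from h import *
go(bed(90,-16,49),9.8)"
```

```text
t 3.7 p [0.5003 0.18   0.0677] op 0.542 F [ 0.3  0.5 -0. ] q [  8.  37. 103.  -0.  39.  88.]
slide(final axes) [-7.3 -5.7  6.7] slide now [-7.4 -5.7  6.5] twist [ 0.004 -0.017 -0.002] bedxyz [84.3, -23.3, 55.7]
```

Call:
carry_out:
  grip: [0.1,0.1,0.1]
  slide:
    - [-7,-6,6]
    - [0,0,0]
    - [0,0,0]
  twist:
    - [0,-0.017,0]
    - [0,0,0]
    - [0,0,0]

```text
time_s: 4.0
position: [0.4916, 0.1853, 0.0611]
tcp_rot: [[0.986, 0.168, -0.001], [0.168, -0.986, -0.004], [-0.002, 0.004, -1.0]]
force: [0.2, 0.2, 0.1]
opening: 0.549
```

```bash
python3 -c "
from h import *
go(bed(90,-16,49),9.8)"
```

```text
t 4.0 p [0.4916 0.1853 0.0611] op 0.549 F [0.2 0.2 0.1] q [  9.  37. 104.  -0.  39.  89.]
slide(final axes) [0.3 1.1 0.1] slide now [0.3 1.1 0.1] twist [ 0.004  0.002 -0.002] bedxyz [91.1, -15.7, 49.1]
```

Call:
carry_out:
  grip: [-1,-1,-1,-1,-1,-1]
  slide:
    - [0,1,0]
    - [0,0,0]
    - [0,0,0]
    - [0,0,0]
    - [0,0,0]
    - [0,0,0]
  twist:
    - [0,0,0]
    - [0,0,0]
    - [0,0,0]
    - [0,0,0]
    - [0,0,0]
    - [0,0,0]

```text
time_s: 4.6
position: [0.4918, 0.1838, 0.0608]
tcp_rot: [[0.986, 0.168, -0.002], [0.168, -0.986, -0.005], [-0.003, 0.004, -1.0]]
force: [0.1, 0.5, -0.1]
opening: 0.264
```

```bash
python3 -c "
from h import *
go(bed(90,-16,49),9.8)"
```

```text
t 4.6 p [0.4918 0.1838 0.0608] op 0.264 F [ 0.1  0.5 -0.1] q [  8.  37. 104.  -0.  39.  89.]
slide(final axes) [ 0.4 -0.4 -0.2] slide now [ 0.4 -0.4 -0.2] twist [ 0.004  0.003 -0.002] bedxyz [89.6, -15.6, 48.8]
```

Call:
carry_out:
  grip: [-1,-1,-1,-1,-1]
  slide:
    - [0,0,0]
    - [0,-10,0]
    - [0,-10,0]
    - [0,-10,0]
    - [0,0,0]
  twist:
    - [0,0,0]
    - [0,0,0]
    - [0,0,0]
    - [0,0,0]
    - [0,0,0]

```text
time_s: 5.1
position: [0.488, 0.2097, 0.0607]
tcp_rot: [[0.985, 0.171, -0.001], [0.171, -0.985, -0.012], [-0.003, 0.012, -1.0]]
force: [1.3, -6.7, -0.3]
opening: 0.267
```

```bash
python3 -c "
from h import *
go(bed(145,-16,49),9.8)"
```

```text
t 5.1 p [0.488  0.2097 0.0607] op 0.267 F [ 1.3 -6.7 -0.3] q [ 12.  38. 103.  -1.  40.  93.]
slide(final axes) [ -0.2 -29.3  -0.3] slide now [ -0.2 -29.3  -0.6] twist [0.012 0.003 0.001] bedxyz [115.7, -16.2, 48.7]
```

Call:
carry_out:
  grip: [-1,-1,-1,-1]
  slide:
    - [0,-10,0]
    - [0,-10,0]
    - [0,-10,0]
    - [0,-2,0]
  twist:
    - [0.012,0,0]
    - [0,0,0]
    - [0,0,0]
    - [0,0,0]

```text
time_s: 5.5
position: [0.4837, 0.2352, 0.0607]
tcp_rot: [[0.985, 0.175, -0.002], [0.175, -0.984, -0.011], [-0.004, 0.01, -1.0]]
force: [1.1, -8.4, 0.6]
opening: 0.265
```

```bash
python3 -c "
from h import *
go(bed(145,-16,49),9.8)"
```

```text
t 5.5 p [0.4837 0.2352 0.0607] op 0.265 F [ 1.1 -8.4  0.6] q [ 14.  38. 102.  -1.  41.  95.]
slide(final axes) [-0.4 -3.4 -0.3] slide now [-0.4 -3.4 -0.3] twist [0.01  0.004 0.005] bedxyz [141.6, -16.4, 48.7]
```

Call:
carry_out:
  grip: [-1,-1,-1]
  slide:
    - [0,-4,0]
    - [0,-3,0]
    - [0,-1.5,0]
  twist:
    - [0.01,0,0.005]
    - [0,0,0]
    - [0,0,0]

```text
time_s: 5.8
position: [0.483, 0.2382, 0.0607]
tcp_rot: [[0.985, 0.174, -0.004], [0.174, -0.985, -0.01], [-0.006, 0.009, -1.0]]
force: [1.9, -8.5, 0.2]
opening: 0.269
```

```bash
python3 -c "
from h import *
go(bed(146,-16,49),9.8)"
```

```text
t 5.8 p [0.483  0.2382 0.0607] op 0.269 F [ 1.9 -8.5  0.2] q [ 15.  38. 101.  -1.  41.  95.]
slide(final axes) [-0.1 -1.4 -0.3] slide now [-0.1 -1.4 -0.3] twist [0.009 0.006 0.004] bedxyz [144.6, -16.1, 48.7]
```

Call:
carry_out:
  grip: [-1,-1,-1,-1,-1,-1]
  slide:
    - [0,-4,0]
    - [-9,-2,0]
    - [-9,-1.5,0]
    - [-8,-1.5,0]
    - [-5,-1.5,0]
    - [0,-1,0]
  twist:
    - [0.009,0,0]
    - [0,0,0]
    - [0,0,0]
    - [0,0,0]
    - [0,0,0]
    - [0,0,0]

```text
time_s: 6.4
position: [0.4534, 0.2332, 0.0607]
tcp_rot: [[0.984, 0.177, -0.002], [0.177, -0.984, -0.016], [-0.005, 0.016, -1.0]]
force: [2.8, -8.1, -1.9]
opening: 0.264
```

```bash
python3 -c "
from h import *
go(bed(145,16,49),9.8)"
```

```text
t 6.4 p [0.4534 0.2332 0.0607] op 0.264 F [ 2.8 -8.1 -1.9] q [ 15.  37. 106.  -1.  38.  96.]
slide(final axes) [-2.1 -0.3 -0.3] slide now [-2.1 -0.3 -0.3] twist [0.016 0.005 0.007] bedxyz [144.7, 13.9, 48.7]
```

Call:
carry_out:
  grip: [-1,-1,-1]
  slide:
    - [-2,-2,0]
    - [-1.5,-1.5,0]
    - [0,-1,0]
  twist:
    - [0.015,0,0.006]
    - [0,0,0]
    - [0,0,0]

```text
time_s: 6.7
position: [0.4516, 0.232, 0.0607]
tcp_rot: [[0.985, 0.174, -0.002], [0.174, -0.985, -0.008], [-0.003, 0.008, -1.0]]
force: [2.5, -7.6, -2.2]
opening: 0.263
```

```bash
python3 -c "
from h import *
go(bed(145,16,49),9.8);cap('scene','s2');cap('top','t2')
a=load('s2')['color'][120:240,320:470,::-1];b=load('t2')['color'][180:300,110:260,::-1]
cv2.imwrite('pics/c5.png',cv2.resize(np.hstack([a,b]),None,fx=2.6,fy=2.6,interpolation=2))"
```

```text
t 6.7 p [0.4516 0.232  0.0607] op 0.263 F [ 2.5 -7.6 -2.2] q [ 15.  37. 106.  -1.  38.  95.]
slide(final axes) [-0.1 -1.1 -0.3] slide now [-0.1 -1.1 -0.3] twist [0.008 0.003 0.004] bedxyz [143.9, 15.9, 48.7]
```

View pics/c5.png

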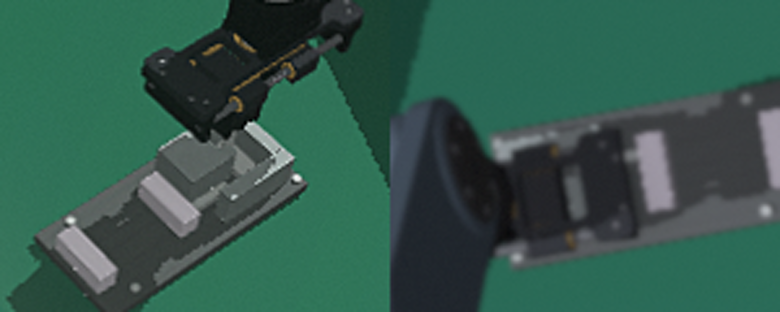

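The jaws are wide open and the knob is across. Now I ease it back into the notch.

Call:
carry_out:
  grip: [-1,-1,-1,-1]
  slide:
    - [-1,5,0]
    - [0,5,0]
    - [0,5,0]
    - [0,0,0]
  twist:
    - [0.008,0,0]
    - [0,0,0]
    - [0,0,0]
    - [0,0,0]

```text
time_s: 7.2
position: [0.4556, 0.215, 0.0608]
tcp_rot: [[0.985, 0.171, 0.0], [0.171, -0.985, -0.0], [0.0, 0.0, -1.0]]
force: [-1.1, 2.4, -0.2]
opening: 0.267
```

```bash
python3 -c "
from h import *
go(bed(127,16,49),9.8)"
```

```text
t 7.2 p [0.4556 0.215  0.0608] op 0.267 F [-1.1  2.4 -0.2] q [ 13.  36. 107.  -0.  37.  93.]
slide(final axes) [-1.2 -0.5 -0.2] slide now [-1.2 -0.5 -0.2] twist [ 0.    -0.     0.001] bedxyz [126.5, 14.8, 48.8]
```

Call:
carry_out:
  grip: [0,0,0,0]
  slide:
    - [0,0,0]
    - [0,0,0]
    - [0,0,0]
    - [0,0,0]
  twist:
    - [0,0,0]
    - [0,0,0]
    - [0,0,0]
    - [0,0,0]

```text
time_s: 7.6
position: [0.4556, 0.2153, 0.061]
tcp_rot: [[0.985, 0.172, 0.0], [0.172, -0.985, -0.0], [0.0, 0.0, -1.0]]
force: [-0.3, 0.4, 0.3]
opening: 0.481
```

```bash
python3 -c "
from h import *
go(bed(127,16,49),9.8)"
```

```text
t 7.6 p [0.4556 0.2153 0.061 ] op 0.481 F [-0.3  0.4  0.3] q [ 13.  36. 107.  -0.  37.  93.]
slide(final axes) [-1.2 -0.2 -0. ] slide now [-1.2 -0.2 -0. ] twist [ 0.    -0.     0.002] bedxyz [126.8, 14.8, 49.0]
```

Call:
carry_out:
  grip: [0.3,0.5,1,1,1,1]
  slide:
    - [0,0,-15]
    - [0,0,-30]
    - [0,0,-35]
    - [0,0,-35]
    - [0,0,-20]
    - [0,0,0]
  twist:
    - [0,0,0]
    - [0,0,0]
    - [0,0,0]
    - [0,0,0]
    - [0,0,0]
    - [0,0,0]

```text
time_s: 8.2
position: [0.4546, 0.2152, 0.1997]
tcp_rot: [[0.985, 0.173, -0.003], [0.173, -0.985, -0.002], [-0.004, 0.001, -1.0]]
force: [1.0, -0.0, 0.2]
opening: 0.942
```

```bash
python3 -c "
from h import *
go(np.array([.478,-.313,.16]),1)"
```

```text
t 8.2 p [0.4546 0.2152 0.1997] op 0.942 F [ 1.  -0.   0.2] q [ 13.  23. 101.  -0.  57.  93.]
slide(final axes) [ 14.1 528.5  39.7] slide now [-68.2 524.3  40.5] twist [0.001 0.003 0.156] bedxyz [126.8, 15.7, 187.7]
```

Call:
carry_out:
  grip: [1,1,1,1,1,1,1,1,1,1,1,1]
  slide:
    - [-7,44,0]
    - [0,44,0]
    - [2,44,0]
    - [2,44,0]
    - [2,44,0]
    - [2,44,0]
    - [2,44,0]
    - [2,44,0]
    - [2,44,0]
    - [2,44,0]
    - [2,44,0]
    - [0,0,0]
  twist:
    - [0,0,0.078]
    - [0,0,0.078]
    - [0,0,0]
    - [0,0,0]
    - [0,0,0]
    - [0,0,0]
    - [0,0,0]
    - [0,0,0]
    - [0,0,0]
    - [0,0,0]
    - [0,0,0]
    - [0,0,0]

```text
time_s: 9.4
position: [0.4799, -0.2842, 0.1862]
tcp_rot: [[1.0, 0.019, -0.014], [0.019, -1.0, 0.005], [-0.014, -0.005, -1.0]]
force: [0.0, 0.8, 0.2]
opening: 1.0
```

```bash
python3 -c "
from h import *
go(np.array([.478,-.313,.16]),1)
cap('scene','s3');cap('top','t3')
a=load('s3')['color'][130:250,320:470,::-1];b=load('t3')['color'][180:300,130:280,::-1]
cv2.imwrite('pics/c6.png',cv2.resize(np.hstack([a,b]),None,fx=2.6,fy=2.6,interpolation=2))"
```

```text
t 9.4 p [ 0.4799 -0.2842  0.1862] op 1.0 F [0.  0.8 0.2] q [-42.  28.  93.  -0.  59.  47.]
slide(final axes) [-2.4 28.7 26.2] slide now [-2.1 28.9 26.1] twist [-0.005  0.014  0.002] bedxyz [-369.6, 75.8, 174.2]
```

View pics/c6.png

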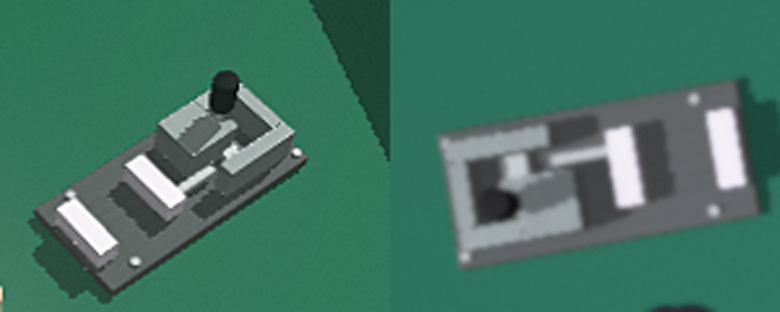

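View pics/s3.png

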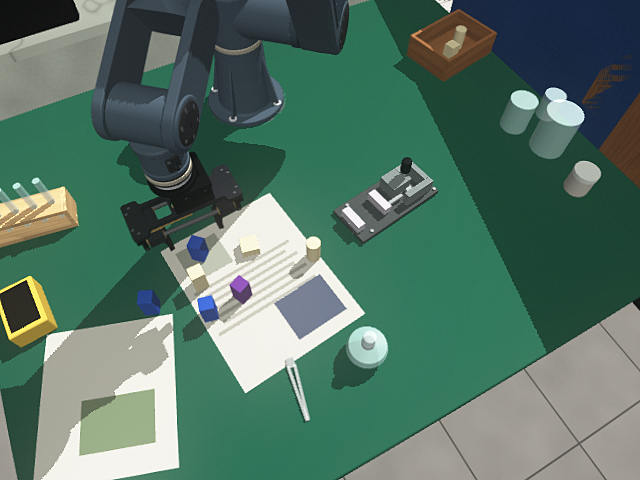

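```bash
python3 - <<'E'
from h import *
c=load('top0');cl=cloud(c);hsv=cv2.cvtColor(c['color'],cv2.COLOR_RGB2HSV)
H,S,V=[hsv[:,:,i].astype(int) for i in range(3)]
m=((H>105)&(H<150)&(S>150)).astype(np.uint8)
k,L,st,ce=cv2.connectedComponentsWithStats(m)
for i in range(1,k):
    if st[i,4]>60:
        P=cl[L==i];P=P[P[:,2]>.045];print(ce[i].round(0),'x',np.percentile(P[:,0],[1,99]).round(3),'y',np.percentile(P[:,1],[1,99]).round(3),P[:,2].max().round(3))
for n in('top','scene'):
    c=load(n[0]+'3');hsv=cv2.cvtColor(c['color'],cv2.COLOR_RGB2HSV);H,S,V=[hsv[:,:,i].astype(int) for i in range(3)]
    roi=np.zeros((480,640),bool)
    if n=='top': roi[200:290,140:280]=1
    else: roi[145:255,320:450]=1
    m=(roi&(V>200)&(S<40)).astype(np.uint8);k,L,st,ce=cv2.connectedComponentsWithStats(m)
    J=[]
    for i in range(1,k):
        if st[i,4]>50:
            cn,_=cv2.findContours((L==i).astype(np.uint8),0,2);r=cv2.minAreaRect((onz(c,cn[0][:,0],.036)[:,:2]*1000).astype(np.float32))
            print(n,np.round(r[0],1),np.round(r[1],1),round(r[2],1));J.append(r[0])
    J=np.array(J);d=J[1]-J[0];print('mid',J.mean(0),'dist',np.hypot(*d),'ang',np.degrees(np.arctan2(d[0],-d[1])))
    # blank
    m=((V>215)&(S>20)&(H>15)&(H<35)).astype(np.uint8);k,L,st,ce=cv2.connectedComponentsWithStats(m)
    for i in range(1,k):
        P=onz(c,ce[i],.06)[0]
        if st[i,4]>50 and np.hypot(P[0]-.478,P[1]+.313)<.04:print('blank',P)
E
```

```text
[444. 206.] x [0.538 0.567] y [-0.335 -0.302] 1.074
[405. 211.] x [0.53  0.558] y [-0.255 -0.226] 0.064
[495. 241.] x [0.467 0.5  ] y [-0.438 -0.404] 1.074
[430. 278.] x [0.394 0.429] y [-0.304 -0.268] 1.074
top [498.5  53.6] [59.4 20.1] 9.9
top [483.3 139.6] [59.7 36.9] 13.4
mid [490.87117004  96.58353043] dist 87.30711784981187 ang -169.9595188270266
scene [481.9 150. ] [59.1 58.4] 11.3
scene [495.9  51.6] [66.5 19.8] 8.3
mid [488.91873169 100.82304764] dist 99.42523322710136 ang 8.117418829220544
blank [ 0.47917724 -0.31365025  0.06      ]
```

Call:
carry_out:
  grip: [0.5,0.5,0.5,0.5]
  slide:
    - [-2,15,10]
    - [0,14,16]
    - [0,0,20]
    - [0,0,0]
  twist:
    - [-0.005,0.014,0.002]
    - [0,0,0]
    - [0,0,0]
    - [0,0,0]

```text
time_s: 9.9
position: [0.4742, -0.2988, 0.1358]
tcp_rot: [[1.0, 0.026, -0.01], [0.026, -1.0, 0.014], [-0.01, -0.014, -1.0]]
force: [-1.0, 0.2, 0.3]
opening: 0.774
```

```bash
python3 -c "
from h import *
go(np.array([.4785,-.313,.021]),1)"
```

```text
t 9.9 p [ 0.4742 -0.2988  0.1358] op 0.774 F [-1.   0.2  0.3] q [-44.  32.  95.   0.  53.  45.]
slide(final axes) [  4.1  14.3 114.8] slide now [  5.1  15.9 114.5] twist [-0.014  0.01   0.008] bedxyz [-383.0, 83.9, 123.8]
```

Call:
carry_out:
  grip: [0.5,0.5,0.5,0.5]
  slide:
    - [4,14,10]
    - [0,0,20]
    - [0,0,10]
    - [0,0,0]
  twist:
    - [-0.014,0.01,0.008]
    - [0,0,0]
    - [0,0,0]
    - [0,0,0]

```text
time_s: 10.3
position: [0.4789, -0.3062, 0.0957]
tcp_rot: [[1.0, 0.024, -0.001], [0.024, -1.0, 0.002], [-0.001, -0.002, -1.0]]
force: [-0.5, -0.0, -0.3]
opening: 0.749
```

```bash
python3 -c "
from h import *
go(np.array([.4785,-.313,.021]),1)"
```

```text
t 10.3 p [ 0.4789 -0.3062  0.0957] op 0.749 F [-0.5 -0.  -0.3] q [-44.  36.  96.   0.  48.  45.]
slide(final axes) [-0.5  6.8 74.7] slide now [-0.5  6.9 74.7] twist [-0.002  0.001  0.007] bedxyz [-391.1, 80.5, 83.7]
```

Call:
carry_out:
  grip: [0.5,0.5,0.5]
  slide:
    - [0,7,5]
    - [0,0,10]
    - [0,0,0]
  twist:
    - [0,0,0.006]
    - [0,0,0]
    - [0,0,0]

```text
time_s: 10.6
position: [0.4801, -0.313, 0.0816]
tcp_rot: [[1.0, 0.02, 0.001], [0.02, -1.0, 0.001], [0.001, -0.001, -1.0]]
force: [-0.4, -0.1, -0.4]
opening: 0.755
```

```bash
python3 -c "
from h import *
go(np.array([.4785,-.313,.021]),1)"
```

```text
t 10.6 p [ 0.4801 -0.313   0.0816] op 0.755 F [-0.4 -0.1 -0.4] q [-44.  38.  96.   0.  46.  45.]
slide(final axes) [-1.6 -0.  60.6] slide now [-1.7  0.  60.6] twist [-0.001 -0.001  0.002] bedxyz [-398.0, 80.5, 69.6]
```

Call:
carry_out:
  grip: [0.5,0.5,0.5,0.5,0.5]
  slide:
    - [-1.5,0,15]
    - [0,0,20]
    - [0,0,15]
    - [0,0,8]
    - [0,0,0]
  twist:
    - [0,0,0]
    - [0,0,0]
    - [0,0,0]
    - [0,0,0]
    - [0,0,0]

```text
time_s: 11.1
position: [0.4805, -0.3153, 0.0239]
tcp_rot: [[1.0, 0.019, 0.005], [0.019, -1.0, -0.004], [0.005, 0.004, -1.0]]
force: [0.6, -1.1, 0.4]
opening: 0.748
```

```bash
python3 -c "
from h import *
go(np.array([.4785,-.313,.021]),1)"
```

```text
t 11.1 p [ 0.4805 -0.3153  0.0239] op 0.748 F [ 0.6 -1.1  0.4] q [-44.  43.  98.   0.  39.  44.]
slide(final axes) [-2.  -2.3  2.9] slide now [-2.  -2.3  2.8] twist [ 0.004 -0.005  0.002] bedxyz [-400.3, 80.5, 11.9]
```

Call:
carry_out:
  grip: [0.5,0.5]
  slide:
    - [-2,-2.3,1]
    - [0,0,0]
  twist:
    - [0.004,-0.005,0]
    - [0,0,0]

```text
time_s: 11.3
position: [0.4788, -0.3133, 0.0236]
tcp_rot: [[1.0, 0.019, 0.001], [0.019, -1.0, -0.0], [0.001, 0.0, -1.0]]
force: [0.0, -0.1, -0.2]
opening: 0.751
```

```bash
python3 -c "
from h import *
go(np.array([.4785,-.313,.021]),1)
c=cap('top','t4');d=cap('scene','s4')
a=c['color'][190:290,390:515,::-1];b=d['color'][210:330,130:280,::-1]
cv2.imwrite('pics/c7.png',np.hstack([cv2.resize(a,(375,300)),cv2.resize(b,(375,300))]))"
```

```text
t 11.3 p [ 0.4788 -0.3133  0.0236] op 0.751 F [ 0.  -0.1 -0.2] q [-44.  43.  98.   0.  39.  44.]
slide(final axes) [-0.3 -0.3  2.6] slide now [-0.3 -0.3  2.6] twist [ 0.    -0.001  0.002] bedxyz [-398.1, 81.9, 11.6]
```

View pics/c7.png

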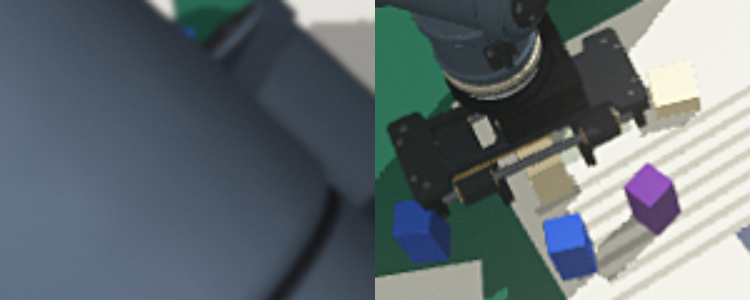

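Call:
carry_out:
  grip: [-1,-1,-1,-1,-1,-1,-1,-1]
  slide:
    - [0,0,0]
    - [0,0,0]
    - [0,0,0]
    - [0,0,0]
    - [0,0,0]
    - [0,0,0]
    - [0,0,0]
    - [0,0,0]
  twist:
    - [0,0,0]
    - [0,0,0]
    - [0,0,0]
    - [0,0,0]
    - [0,0,0]
    - [0,0,0]
    - [0,0,0]
    - [0,0,0]

```text
time_s: 12.2
position: [0.4801, -0.3145, 0.0255]
tcp_rot: [[1.0, 0.019, 0.004], [0.019, -1.0, -0.003], [0.004, 0.003, -1.0]]
force: [-0.6, -0.3, 0.1]
opening: 0.348
```

```bash
python3 -c "
from h import *
go(np.array([.4785,-.313,.16]),1)"
```

```text
t 12.2 p [ 0.4801 -0.3145  0.0255] op 0.348 F [-0.6 -0.3  0.1] q [-44.  43.  98.   0.  39.  44.]
slide(final axes) [  -1.6   -1.5 -134.5] slide now [  -1.    -1.  -134.5] twist [ 0.003 -0.004  0.002] bedxyz [-399.5, 80.8, 13.5]
```

Call:
carry_out:
  grip: [-1,-1,-1,-1,-1,-1,-1]
  slide:
    - [0,0,0]
    - [0,0,-10]
    - [0,0,-25]
    - [0,0,-35]
    - [0,0,-35]
    - [0,0,-25]
    - [0,0,0]
  twist:
    - [0,0,0]
    - [0,0,0]
    - [0,0,0]
    - [0,0,0]
    - [0,0,0]
    - [0,0,0]
    - [0,0,0]

```text
time_s: 12.9
position: [0.4789, -0.3134, 0.1614]
tcp_rot: [[1.0, 0.019, 0.002], [0.019, -1.0, -0.001], [0.002, 0.001, -1.0]]
force: [0.2, -0.7, -0.3]
opening: 0.343
```

```bash
python3 -c "
from h import *
go(bed(0,0,140),99.8)
d=cap('scene','s5')
b=d['color'][180:330,100:300,::-1]
cv2.imwrite('pics/c8.png',cv2.resize(b,(800,600)))"
```

```text
t 12.9 p [ 0.4789 -0.3134  0.1614] op 0.343 F [ 0.2 -0.7 -0.3] q [-44.  31.  93.   0.  56.  45.]
slide(final axes) [398.2  81.8   9.4] slide now [  20.5 -406.     8.9] twist [ 0.002 -0.    -1.723] bedxyz [-398.2, 81.8, 149.4]
```

View pics/c8.png

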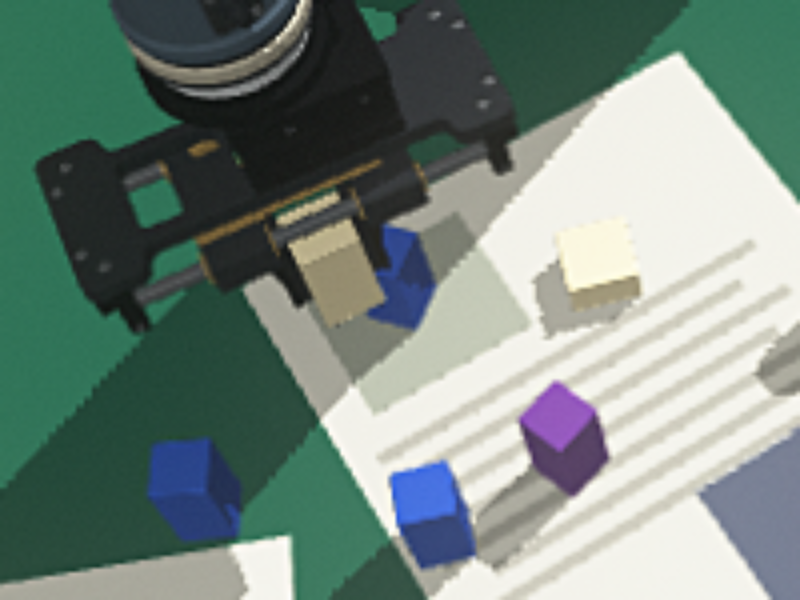

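Call:
carry_out:
  grip: [-1,-1,-1,-1,-1,-1,-1,-1,-1,-1,-1,-1]
  slide:
    - [2,-20,0]
    - [2,-35,0]
    - [2,-40,-3]
    - [2,-40,-3]
    - [2,-40,-3]
    - [2,-40,-3]
    - [2,-40,0]
    - [2,-40,0]
    - [2,-40,0]
    - [2,-40,0]
    - [0,-20,0]
    - [0,0,0]
  twist:
    - [0,0,0]
    - [0,0,0]
    - [0,0,0]
    - [0,0,0]
    - [0,0,0]
    - [0,0,0]
    - [0,0,0]
    - [0,0,0]
    - [0,0,0]
    - [0,0,0]
    - [0,0,0]
    - [0,0,0]

```text
time_s: 14.15
position: [0.4718, 0.1119, 0.1579]
tcp_rot: [[0.999, 0.016, -0.04], [0.017, -1.0, 0.017], [-0.04, -0.017, -0.999]]
force: [-0.7, -0.2, -0.8]
opening: 0.343
```

Call:
carry_out:
  grip: [-1,-1,-1,-1,-1,-1,-1,-1,-1,-1,-1,-1]
  slide:
    - [0,0,0]
    - [0,0,0]
    - [0,0,0]
    - [0,0,0]
    - [0,0,0]
    - [0,0,0]
    - [0,0,0]
    - [0,0,0]
    - [0,0,0]
    - [0,0,0]
    - [0,0,0]
    - [0,0,0]
  twist:
    - [0,0,-0.1]
    - [0,0,-0.145]
    - [0,0,-0.145]
    - [0,0,-0.145]
    - [0,0,-0.145]
    - [0,0,-0.145]
    - [0,0,-0.145]
    - [0,0,-0.145]
    - [0,0,-0.145]
    - [0,0,-0.145]
    - [0,0,-0.145]
    - [0,0,-0.145]

```text
time_s: 15.35
position: [0.4513, 0.1092, 0.144]
tcp_rot: [[-0.199, 0.977, -0.082], [0.98, 0.2, 0.015], [0.031, -0.077, -0.997]]
force: [-0.2, 0.0, 0.1]
opening: 0.341
```

```bash
python3 -c "
from h import *
go(bed(0,0,110),99.8)"
```

```text
t 15.35 p [0.4513 0.1092 0.144 ] op 0.341 F [-0.2  0.   0.1] q [ -1.  27. 106.   1.  52. -13.]
slide(final axes) [-22.9  37.   22. ] slide now [-24.6  37.9  18.4] twist [-0.078 -0.03   0.03 ] bedxyz [22.9, 37.0, 132.0]
```

Call:
carry_out:
  grip: [-1,-1,-1,-1]
  slide:
    - [-12,19,0]
    - [-12,19,0]
    - [0,0,0]
    - [0,0,0]
  twist:
    - [-0.04,-0.015,0.015]
    - [-0.04,-0.015,0.015]
    - [0,0,0]
    - [0,0,0]

```text
time_s: 15.75
position: [0.4871, 0.0912, 0.1369]
tcp_rot: [[-0.17, 0.985, -0.01], [0.985, 0.17, -0.0], [0.002, -0.01, -1.0]]
force: [-0.4, -1.0, -0.4]
opening: 0.342
```

```bash
python3 -c "
from h import *
go(bed(0,0,110),99.8)"
```

```text
t 15.75 p [0.4871 0.0912 0.1369] op 0.342 F [-0.4 -1.  -0.4] q [ -2.  28. 105.  -0.  48. -12.]
slide(final axes) [ 0.9  4.8 14.9] slide now [ 0.9  5.  14.9] twist [-0.01  -0.002 -0.   ] bedxyz [-0.9, 4.8, 124.9]
```

Call:
carry_out:
  grip: [-1,-1,-1,-1]
  slide:
    - [1.5,5,5]
    - [0,0,15]
    - [0,0,15]
    - [0,0,0]
  twist:
    - [-0.01,-0.002,0]
    - [0,0,0]
    - [0,0,0]
    - [0,0,0]

```text
time_s: 16.15
position: [0.4885, 0.0946, 0.0995]
tcp_rot: [[-0.171, 0.985, -0.004], [0.985, 0.171, 0.0], [0.001, -0.004, -1.0]]
force: [-0.6, 0.2, -0.1]
opening: 0.346
```

```bash
python3 -c "
from h import *
go(bed(0.5,0,40),99.8)
c=cap('top','t6');d=cap('scene','s6')
a=c['color'][180:300,140:290,::-1];b=d['color'][130:250,310:460,::-1]
cv2.imwrite('pics/c9.png',cv2.resize(np.hstack([b,a]),None,fx=2.6,fy=2.6,interpolation=2))"
```

```text
t 16.15 p [0.4885 0.0946 0.0995] op 0.346 F [-0.6  0.2 -0.1] q [ -2.  32. 106.   0.  42. -12.]
slide(final axes) [-1.7  2.9 47.5] slide now [-1.7  3.1 47.5] twist [-0.004 -0.001  0.   ] bedxyz [2.2, 2.9, 87.5]
```

View pics/c9.png

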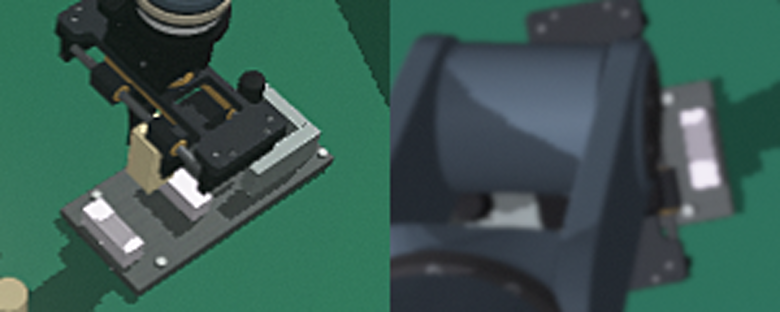

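Call:
carry_out:
  grip: [-1,-1,-1,-1,-1]
  slide:
    - [-1.5,3,5]
    - [0,0,15]
    - [0,0,15]
    - [0,0,10]
    - [0,0,0]
  twist:
    - [-0.004,0,0]
    - [0,0,0]
    - [0,0,0]
    - [0,0,0]
    - [0,0,0]

```text
time_s: 16.75
position: [0.4968, 0.0938, 0.0569]
tcp_rot: [[-0.171, 0.985, 0.012], [0.985, 0.171, 0.001], [-0.001, 0.012, -1.0]]
force: [-0.2, 0.4, -0.4]
opening: 0.344
```

```bash
python3 -c "
from h import *
go(bed(0.7,0,26),99.8)
c=cap('top','t7');d=cap('scene','s7')
b=d['color'][150:250,320:450,::-1]
cv2.imwrite('pics/c10.png',cv2.resize(b,None,fx=6,fy=6,interpolation=2))"
```

```text
t 16.75 p [0.4968 0.0938 0.0569] op 0.344 F [-0.2  0.4 -0.4] q [ -2.  37. 107.   0.  35. -12.]
slide(final axes) [ 0.7 -5.2 18.9] slide now [ 0.7 -5.4 18.9] twist [0.012 0.001 0.001] bedxyz [0.0, -5.2, 44.9]
```

View pics/c10.png

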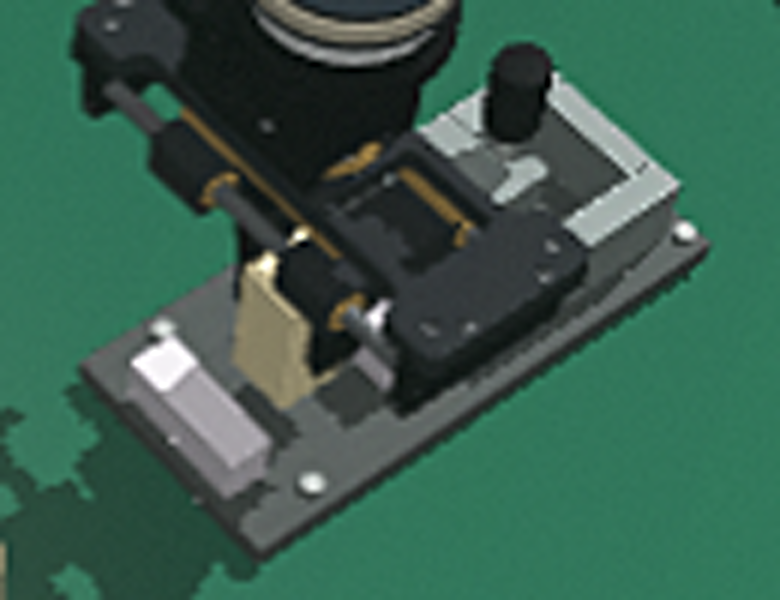

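```bash
python3 - <<'E'
from h import *
c=load('s7');cl=cloud(c);hsv=cv2.cvtColor(c['color'],cv2.COLOR_RGB2HSV)
H,S,V=[hsv[:,:,i].astype(int) for i in range(3)]
m=(H>15)&(H<35)&(S>50)&(V>110);m[:, :355]=0;m[:,385:]=0;m[:185]=0;m[225:]=0
P=(cl[m]-B)*1000;X=P@bx;Y=P@by;Z=P[:,2]
print(len(P));k=(X<-8)&(Z<60)
print('x',np.percentile(X[k],[10,50,90]),'y',np.percentile(Y[k],[3,97]),'z',np.percentile(Z,[2,98]))
# fixed jaw inner ref: its top plane extents
m=(V>130)&(S<40);m[:,:340]=0;m[:,366:]=0;m[:200]=0;m[235:]=0
P=(cl[m]-B)*1000;k=(P[:,2]>20)&(P[:,2]<28);print('jaw x',np.percentile(P[k]@bx,[3,50,97]),'y',np.percentile(P[k]@by,[3,97]))
E
```

```text
225
x [-19.86012423 -18.67573956 -13.57869853] y [-20.75475933   5.62316472] z [ 21.23461366 134.7898622 ]
jaw x [-51.12391221 -42.0552923  -33.11138872] y [-27.54376465  27.52488128]
```

Call:
carry_out:
  grip: [-1,-1,-1]
  slide:
    - [1.5,-5.5,2]
    - [0,0,4]
    - [0,0,0]
  twist:
    - [0.012,0,0]
    - [0,0,0]
    - [0,0,0]

```text
time_s: 17.15
position: [0.4924, 0.0944, 0.0529]
tcp_rot: [[-0.171, 0.985, 0.004], [0.985, 0.171, -0.002], [-0.002, 0.003, -1.0]]
force: [-0.3, 0.2, -0.8]
opening: 0.344
```

```bash
python3 -c "
from h import *
go(bed(1.5,0,26),99.8)"
```

```text
t 17.15 p [0.4924 0.0944 0.0529] op 0.344 F [-0.3  0.2 -0.8] q [ -2.  37. 108.  -0.  35. -12.]
slide(final axes) [ 0.1 -1.  14.9] slide now [ 0.1 -1.  14.9] twist [0.003 0.002 0.001] bedxyz [1.4, -1.0, 40.9]
```

Call:
carry_out:
  grip: [-1,-1,-1,-1]
  slide:
    - [0,-1,4]
    - [0,0.5,5]
    - [0,0.5,4]
    - [0,0,0]
  twist:
    - [0.003,0.002,0]
    - [0,0,0]
    - [0,0,0]
    - [0,0,0]

```text
time_s: 17.55
position: [0.4928, 0.0944, 0.0391]
tcp_rot: [[-0.171, 0.985, 0.001], [0.985, 0.171, 0.0], [-0.0, 0.001, -1.0]]
force: [-0.3, 0.7, -1.3]
opening: 0.344
```

```bash
python3 -c "
from h import *
go(bed(1.5,0,26),99.8)"
```

```text
t 17.55 p [0.4928 0.0944 0.0391] op 0.344 F [-0.3  0.7 -1.3] q [ -2.  39. 108.   0.  34. -12.]
slide(final axes) [ 0.2 -1.4  1.1] slide now [ 0.2 -1.4  1.1] twist [0.001 0.    0.001] bedxyz [1.3, -1.4, 27.1]
```

Now I go down in 1 mm steps until it touches.

Call:
carry_out:
  grip: [-1,-1,-1]
  slide:
    - [0,-1,1]
    - [0,0,0.7]
    - [0,0,0]
  twist:
    - [0,0,0]
    - [0,0,0]
    - [0,0,0]

```text
time_s: 17.85
position: [0.4916, 0.0941, 0.0376]
tcp_rot: [[-0.171, 0.985, 0.001], [0.985, 0.171, -0.0], [-0.0, 0.001, -1.0]]
force: [-0.2, -0.4, -0.5]
opening: 0.34
```

```bash
python3 -c "
from h import *
go(bed(1.5,0,24),99.8)"
```

```text
t 17.85 p [0.4916 0.0941 0.0376] op 0.34 F [-0.2 -0.4 -0.5] q [ -2.  39. 108.  -0.  33. -12.]
slide(final axes) [ 0.3 -0.1  1.6] slide now [ 0.3 -0.1  1.6] twist [0.001 0.    0.001] bedxyz [1.2, -0.1, 25.6]
```

Call:
carry_out:
  grip: [-1,-1,-1]
  slide:
    - [0,0,1]
    - [0,0,0.8]
    - [0,0,0]
  twist:
    - [0,0,0]
    - [0,0,0]
    - [0,0,0]

```text
time_s: 18.15
position: [0.4918, 0.0941, 0.0378]
tcp_rot: [[-0.172, 0.985, 0.002], [0.985, 0.172, -0.0], [-0.001, 0.002, -1.0]]
force: [-0.6, -0.0, -0.7]
opening: 0.34
```

```bash
python3 -c "
from h import *
go(bed(1.5,0,24),99.8)"
```

```text
t 18.15 p [0.4918 0.0941 0.0378] op 0.34 F [-0.6 -0.  -0.7] q [ -2.  39. 108.  -0.  33. -12.]
slide(final axes) [ 0.3 -0.3  1.8] slide now [ 0.3 -0.3  1.8] twist [0.002 0.001 0.001] bedxyz [1.2, -0.3, 25.8]
```

Call:
carry_out:
  grip: [-1]
  slide:
    - [0,0,1.5]
  twist:
    - [0,0,0]

```text
time_s: 18.25
position: [0.4919, 0.094, 0.0374]
tcp_rot: [[-0.172, 0.985, 0.003], [0.985, 0.172, -0.0], [-0.001, 0.003, -1.0]]
force: [-3.5, -1.3, 23.3]
opening: 0.341
```

It touched down: 23 N upward. Next I relax and open.

Call:
carry_out:
  grip: [-1,0.3,0.3,0.3,0.3,0.3]
  slide:
    - [0,0,-0.2]
    - [0,0,0]
    - [0,0,0]
    - [0,0,0]
    - [0,0,0]
    - [0,0,0]
  twist:
    - [0,0,0]
    - [0,0,0]
    - [0,0,0]
    - [0,0,0]
    - [0,0,0]
    - [0,0,0]

```text
time_s: 18.85
position: [0.4921, 0.094, 0.0372]
tcp_rot: [[-0.172, 0.985, 0.003], [0.985, 0.172, -0.0], [-0.001, 0.003, -1.0]]
force: [0.4, -0.3, 0.7]
opening: 0.635
```

```bash
python3 -c "
from h import *
go(bed(1.5,0,26),99.8)"
```

```text
t 18.85 p [0.4921 0.094  0.0372] op 0.635 F [ 0.4 -0.3  0.7] q [ -2.  39. 108.  -0.  33. -12.]
slide(final axes) [ 0.5 -0.6 -0.8] slide now [ 0.5 -0.6 -0.8] twist [0.003 0.001 0.002] bedxyz [1.0, -0.6, 25.2]
```

Call:
carry_out:
  grip: [0.8,0.8,0.8,0.8,0.8]
  slide:
    - [0,0,-5]
    - [0,0,-10]
    - [0,0,-12]
    - [0,0,-12]
    - [0,0,-5]
  twist:
    - [0,0,0]
    - [0,0,0]
    - [0,0,0]
    - [0,0,0]
    - [0,0,0]

```text
time_s: 19.35
position: [0.4917, 0.0941, 0.0844]
tcp_rot: [[-0.172, 0.985, 0.002], [0.985, 0.172, -0.0], [-0.001, 0.002, -1.0]]
force: [0.5, -0.6, -0.6]
opening: 0.891
```

```bash
python3 -c "
from h import *
go(bed(1,0,110),99.8)"
```

```text
t 19.35 p [0.4917 0.0941 0.0844] op 0.891 F [ 0.5 -0.6 -0.6] q [ -2.  34. 107.  -0.  40. -12.]
slide(final axes) [ -0.2  -0.2 -37.6] slide now [ -0.2  -0.1 -37.6] twist [0.002 0.001 0.002] bedxyz [1.2, -0.2, 72.4]
```

Call:
carry_out:
  grip: [0.8,0.8,0.8,0.8,0.8,0.8,0.8,0.8,0.8,0.8]
  slide:
    - [0,0,-25]
    - [0,0,-35]
    - [0,0,-30]
    - [-20,0,-10]
    - [-40,0,0]
    - [-45,0,0]
    - [-45,0,0]
    - [-45,0,0]
    - [-40,0,0]
    - [0,0,0]
  twist:
    - [0,0,0]
    - [0,0,0]
    - [0,0,0]
    - [0,0,0]
    - [0,0,0]
    - [0,0,0]
    - [0,0,0]
    - [0,0,0]
    - [0,0,0]
    - [0,0,0]

```text
time_s: 20.35
position: [0.5348, -0.145, 0.1984]
tcp_rot: [[-0.178, 0.984, 0.016], [0.984, 0.178, -0.005], [-0.008, 0.015, -1.0]]
force: [1.3, 0.9, 0.3]
opening: 0.903
```

```bash
python3 - <<'E'
from h import *
go(bed(1,0,110),99.8)
c=cap('top','t8');d=cap('scene','s8')
a=c['color'][180:300,130:280,::-1];b=d['color'][140:260,310:460,::-1]
cv2.imwrite('pics/c11.png',cv2.resize(np.hstack([b,a]),None,fx=2.6,fy=2.6,interpolation=2))
for n,c in(('top',c),('scene',d)):
    hsv=cv2.cvtColor(c['color'],cv2.COLOR_RGB2HSV);H,S,V=[hsv[:,:,i].astype(int) for i in range(3)]
    m=((V>200)&(S>20)&(H>15)&(H<35)).astype(np.uint8);k,L,st,ce=cv2.connectedComponentsWithStats(m)
    for i in range(1,k):
        P=onz(c,ce[i],.072)[0]
        if st[i,4]>50 and np.hypot(P[0]-.49,P[1]-.093)<.05:
            cn,_=cv2.findContours((L==i).astype(np.uint8),0,2);r=cv2.minAreaRect((onz(c,cn[0][:,0],.072)[:,:2]*1000).astype(np.float32))
            q=np.array([*r[0],72])/1000-B;print(n,r,'bed',q@bx*1000,q@by*1000,'depth z',cloud(c)[int(ce[i][1]),int(ce[i][0])])
E
```

```text
t 20.35 p [ 0.5348 -0.145   0.1984] op 0.903 F [1.3 0.9 0.3] q [-27.  26.  95.   0.  58. -37.]
slide(final axes) [242.7  -2.   76.4] slide now [243.3  -1.3  74.6] twist [0.015 0.008 0.008] bedxyz [-241.7, -2.0, 186.4]
top ((492.7621154785156, 91.76647186279297), (30.538164138793945, 30.344860076904297), 11.016166687011719) bed -1.2977697232117165 -0.8536797251062197 depth z [0.49397349 0.09160958 0.07214099]
scene ((493.6122741699219, 90.67021942138672), (29.40897560119629, 28.596296310424805), 9.72549819946289) bed -2.522730622781154 -1.5048402355710335 depth z [0.4913284  0.08985345 0.06926193]
```

View pics/c11.png

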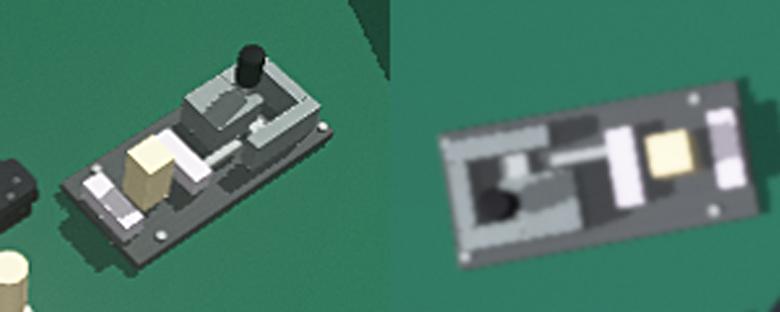

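```bash
python3 -c "
from h import *
print(bot.hand_in())"
```

```text
the job is handed in; nothing more can be done
None
```

The clamp is latched open and the tall square wax blank is standing upright on its bed between the jaws. I handed the job in at about 20.5 s of the 54 s allowed.

- **Handle:** I drew the handle back about 55 mm against roughly 8.5 N, short of the 61 mm stop but inside the 50 to 61 mm window. I then moved it across about 32 mm, eased it into the notch and let go. The last pictures show it still in the notch with the jaws wide open.
- **Blank:** I lowered it onto the bed until it touched (a brief 23 N at the wrist), then released it. The final images put it square to the jaws with its top at the right height.
- **Centring:** The top camera puts the blank about 1.3 mm off the middle along the clamp and 0.9 mm across it. The scene camera reads about 2.5 mm and 1.5 mm, but it also reads the fixed jaw about 2 mm off the same way, so I trust the top camera more.
- **Failed check:** The latched moving jaw's position couldn't be measured cleanly, because the bright push rod merged with it in the image. That it was open I judged by eye. The bed centre comes from the fixed jaw plus the moving jaw at rest, which agreed within a millimetre.

The gripper was open and well clear of everything at hand-in, and I saw nothing knocked over.

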